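# Load-test a belt tensioner and mark its reading

### The arm

A 7-joint arm with a two-finger parallel gripper is mounted at the origin on a cart in front of the work surface, level with it; the furniture and walls round the work are solid. World frame = base frame: x ahead of the robot, y to its left, z up, the work surface at z = 0. Lengths are in m, angles in rad, forces in N, time in s.
With the tool pointing down it reaches from about 0.4 to 0.85 m from the base axis. Payload 4.5 kg.
Tool frame: the origin (TCP) lies on the centre line of the jaws, within the pads' length; the fingertips stand 14 mm ahead of it and the grasp point (between the pads) lies 5 mm behind it; z points along the fingers, y is the line along which they close (so a half turn about z gives the same grasp; the last joint's range is limited). The gripper opens to 88 mm and grips with 3 to 60 N. Pads are 18 mm wide; open, the fingers measure 123 mm over their backs; the gripper's body (75 mm by 187 mm) begins 45 mm behind the grasp point.
Start: joints at [-1.13, 0.689, -0.195, 1.565, 0.157, 0.902, -0.215], TCP at [0.247, 0.574, 0.253] pointing down, gripper open.
Joint ranges: [-3.01, 3.01], [-0.46, 2.08], [-1.47, 1.51], [0.13, 2.56], [-1, 4.14], [0.04, 2.09], [-2.66, 2.66]. Speed limits (rad/s): [2.57, 2.57, 3.14, 3.14, 3.14, 3.14, 3.14].

### API

Orientations are given as a 3x3 rotation matrix whose columns are the frame's x, y, z axes.
In Python, from plant import status, grab_frame, manip gives the robot as it stands.
- The arm moves only by the tool jog_arm, never from a script. Its argument "motion" is a list of rows, each an object of numbers: "tx", "ty", "tz": the shift along the tool's x, y, z in cm; "ax", "ay", "az": the turn, a rotation vector about the tool's x, y, z in rad. In form: [{"tx": .., "ty": .., "tz": .., "ax": .., "ay": .., "az": ..}, ...]. A call has 1 to 8 rows; each row shifts and turns the commanded pose from where the row before left it, along the tool's axes as they then stand; what a row does not reach is not made up. A row lasts 1/12 s, in which the tool goes at most 41.7 mm and 7.16 degrees, less where a joint would pass 70% of its speed; a pose out of reach is approached as far as the arm can. A call with a gripper value outside its range is refused whole. "gripper" is the closure in counts, from 0 (fully open) to 255 (shut), set as the call begins (left out, the last holds). The fingers move at their own pace and stop on an object; "squeeze" is the grip in N (left out, the last holds). Time passes only in rows, so rows that do not move let the fingers close. It gives the time, the measured TCP pose, the force, the opening and the grip force at its end, in the units of the state.
- status.get_state(): the state, without advancing time (a new reading comes with each control period).
- grab_frame(name): name is "side" or "top" or "wrist"; returns a dict with "image" (400x640x3 uint8, red, green, blue), "fx", "fy", "cx", "cy" (pixels), "rvec" (rotation vector, rad) and "tvec" (3), from world to camera coordinates, as OpenCV has them. Camera axes: x right, y down, z forward; pixel columns grow to the right and rows downward; lengths in m; the calibration is good to about 2 mm. A picture is of the moment at which its call begins. There is no depth.
- manip.sign_off(): hands the job in; it is judged then, once.
The state is a dict: "clock": time; "qpos": joint angles; "qvel": joint speeds; "joint_efforts": joint torques, N m; "eef_pos": TCP position; "tool_rot": TCP orientation; "contact_force": force on the tool from outside, world axes, zero at the start; "torque": the same for the moment, N m; "gripper_width": finger opening in m; "finger_force": force on a finger pad.
Only numpy, scipy, OpenCV 4.12 (cv2) and the standard library are available. Lean on these libraries where they do the work, as an engineer would, in place of code of your own. Each camera call takes 0.05 s, during which the arm holds its last target. There are 200 camera calls.

### The job

Test the spring of the belt tensioner on the stand: press straight down on its roller until you push with 15 N (within 1.5 N), keep that push for a good second, never press harder than 20 N, then let the arm come back up to its stop under control, without letting it snap. The loose drag hand stays behind on the scale at the greatest deflection; do not touch it, but swing the marker hand by its knob until it lines up with the drag hand, and leave it there. Leave the tools lying round the stand alone.

Things in the scene. Friction and masses are not known exactly. Their poses are not given: they have to be found in the camera images.
- stand: Fixed tensioner test stand. Origin on the bench under the pivot; x to its back, y to its left (roller side), z up. Steel base 120 x 240 x 12 mm, grey post; on the right an upright white scale plate, black ticks 0.05 rad apart, every fifth long: its face at x = +6 mm looks to the robot, 132 mm radius, top at z = 195 mm. Arm and hands turn about one level axis along x, 130 mm up.
- pivot (a point): Point on the turning axis, 130 mm above the bench, 43 mm in front (stand -x) of the stand's origin (level with the middle of the roller's width).
- tens_arm: Sprung dark steel arm, origin on the turning axis; roller at its left end. Rests on its upper stop, roller end 0.35 rad (20 degrees) up; pressed, the roller goes down up to 0.9 rad. The push grows about 1 N per 6 to 8 mm of roller travel, but starts anywhere from 3 to 13 N as the hidden roller weight differs: 15 N is met somewhere between 0.08 and 0.7 rad. Let go, it snaps back; limit 2.5 rad/s.
- roller: Bare steel roller on the left end of the arm, turning stiffly on its pin (0.05 N m), 44 mm diameter with a 52 mm flange at its back, 40 mm wide along stand x, axis along stand x, origin at its centre, 150 mm from the turning axis.
- roller_top (a point): Highest point of the roller at rest, 22 mm above its centre and in the middle of its width (fixed to the arm, so it tilts with it). Press here from above.
- drag_hand: Drag hand: thin dark steel needle 8 mm high, next to the scale, pointing right from the pivot, 115 mm long, balanced, held by friction. At the start it is in line with the arm (tip end 0.35 rad down). The arm's tail pushes it up by the angle the arm is pressed; it stays at the greatest angle when the arm goes back. Not to be touched.
- drag_tip (a point): On the centre line of the drag hand, 115 mm from the turning axis, 20 mm in front of the stand's origin plane.
- marker_point (a point): On the marker hand's centre line, 115 mm from the axis, in the same upright plane as drag_tip: both points meet when the hands are in line. Marker hand: steel bar 6 mm high, foremost layer (stand x = -32 mm), pointing right from the same pivot, black knob at its end; balanced, stays where it is put (0.4 N at the knob moves it). It starts higher on the scale than any reading.
- knob (a point): Grip point of the marker hand's knob: black cylinder, 14 mm diameter, 36 mm long, lying level and pointing out from the scale, from stand x = -45 to -81 mm, on the hand's centre line 150 mm from the axis. This point is on the knob's axis at stand x = -66 mm. Can be pinched from above or pushed down.
- block_plane: Bystander: small metal block plane 45 x 162 x 40 mm lying in front of the stand. Origin centre of its underside.
- pliers: Bystander: pliers with blue handles, 63 x 186 x 12 mm, lying in front of the stand. Origin centre of its underside.
- hole_saw: Bystander: hole saw, 45 mm diameter, 66 mm high, standing on the bench to the left of the roller. Origin centre of its underside.

How it is judged:
On the way, in this order (a step that is already met when the one before it is completed fails the run):
1. the fingers press on the roller with 13.5 to 16.5 N, for 0.8 s without a break (contact force between the fingers and roller between 13.5 and 16.5 N), for 0.8 s.
2. the arm is back at its upper stop (roller within 4 mm of its start) and nothing presses on it (distance of roller from where it was at the start of the episode below 0.004 m and contact force between the fingers and tens_arm below 0.2 N), for 0.2 s.
At the end, for the whole second after the job is handed in: The marker hand stands in line with the drag hand (points 115 mm from the axis within 5 mm), the drag hand has stayed up at the deflection reached (at least 8 mm from its start), and the arm rests at its upper stop (roller within 4 mm of its start) (distance between marker_point and drag_tip below 0.005 m and distance of drag_tip from where it was at the start of the episode above 0.008 m and distance of roller from where it was at the start of the episode below 0.004 m); the robot touches nothing.
It fails at once if the tensioner is pressed with more than 20 N (contact force between any of the fingers, the arm and tens_arm above 20 N).
It fails at once if the arm snaps (turns faster than 2.5 rad/s) (angular speed of tens_arm above 2.5 rad/s).
It fails at once if the robot touches the drag hand (contact force between any of the fingers, the arm and drag_hand above 0.3 N).
It fails at once if a tool beside the stand is moved by more than 15 mm (distance of any of block_plane, pliers, hole_saw from where it was at the start of the episode above 0.015 m).
It also fails if it takes over 64 s, if anything falls off the work surface, if the arm or the gripper's body presses on something with over 40 N, if the wrist force passes 120 N, or if a joint passes its speed limit or range.

## Working session

There is one attempt and no reset: what is moved stays moved. The work goes in short steps, Python scripts to look and compute and a tool call to move; the robot and the scene stay as the last step left them, time stands still between calls to the robot, and variables do not carry over. Pictures are saved under pics/ and viewed, at most 10 in all, crops included, and the job is handed in when it is done.

Besides the shell and the picture viewer there is one more tool, called in YAML: its name, and indented under it one key for each argument. jog_arm: Moves the arm, as the interface text tells. Its arguments: {"type":"object","properties":{"motion":{"type":"array","items":{"type":"object","properties":{"tx":{"type":"number"},"ty":{"type":"number"},"tz":{"type":"number"},"ax":{"type":"number"},"ay":{"type":"number"},"az":{"type":"number"}}}},"gripper":{"type":"number"},"squeeze":{"type":"number"}},"required":["motion"]}

```bash
mkdir -p pics; python3 - <<'E'
from plant import status, grab_frame
import cv2,pickle
s=status.get_state();print(s)
for n in("side","top"):
    f=grab_frame(n);cv2.imwrite(f"pics/{n}0.png",cv2.cvtColor(f["image"],cv2.COLOR_RGB2BGR));pickle.dump(f,open(n+"0.pkl","wb"))
    print(n,f["fx"],f["cx"],f["cy"],f["rvec"],f["tvec"])
E
```

```text
{'clock': 0.0, 'qpos': array([-1.13020378,  0.68999495, -0.19448281,  1.56631614,  0.15729802,
        0.9025163 , -0.21510325]), 'qvel': array([ 6.56055764e-04, -5.39901596e-04, -1.92910895e-04,  4.09454205e-04,
        7.71741760e-04,  1.22554096e-03, -7.45737225e-05]), 'joint_efforts': array([-6.42840896e-04, -5.27572560e+01, -1.26681156e+00, -1.53424859e+01,
       -5.25718136e-02,  6.70606431e-03,  1.72090540e-04]), 'eef_pos': array([0.2471131 , 0.57341955, 0.25190982]), 'tool_rot': array([[-9.18415415e-01,  3.95616961e-01, -5.87660579e-04],
       [ 3.95617368e-01,  9.18413762e-01, -1.74932683e-03],
       [-1.52347803e-04, -1.83909746e-03, -9.99998297e-01]]), 'contact_force': array([-0.37235923, -0.68491871,  0.76762498]), 'torque': array([ 0.04049712, -0.04446056, -0.0201603 ]), 'finger_force': 0.0, 'gripper_width': 0.08822929537951375}
side 395.6945527456334 323.8381073599678 191.04795552319982 [ 2.2781067  -0.28374211  0.12465765] [-0.51930707  0.25055749  0.89382429]
top 461.43656611455464 320.7250095415523 202.97075588686002 [ 2.1741989  -2.20625269  0.04422204] [0.07306371 0.55277585 1.04815568]
```

View pics/side0.png

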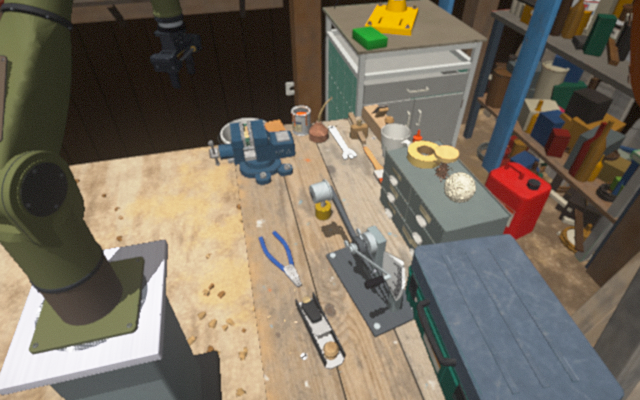

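View pics/top0.png

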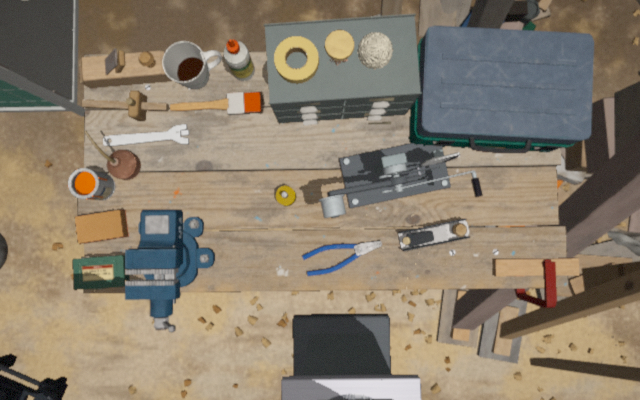

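Top view: stand base around (340–450,145–206), roller near (332,205), black knob near (477,187), hole saw (285,195). Side view: roller (320,192), stand centre about (370,265). I'll enlarge both.

```bash
python3 - <<'E'
import cv2
a=cv2.imread("pics/top0.png")[135:225,310:500];cv2.imwrite("pics/topc.png",cv2.resize(a,None,fx=4,fy=4,interpolation=cv2.INTER_CUBIC))
a=cv2.imread("pics/side0.png")[170:340,300:430];cv2.imwrite("pics/sidec.png",cv2.resize(a,None,fx=3.5,fy=3.5,interpolation=cv2.INTER_CUBIC))
E
```

```text
(no output)
```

View pics/topc.png

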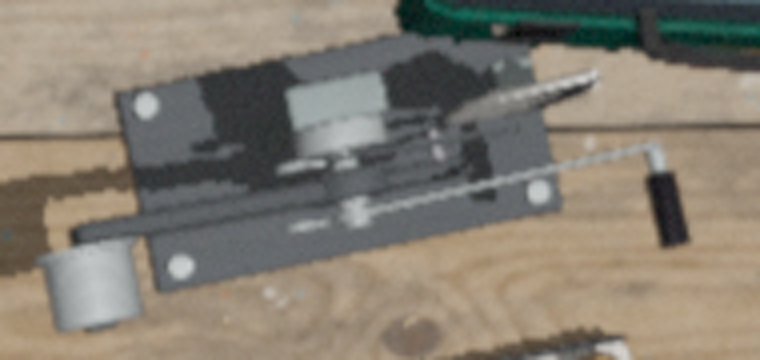

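View pics/sidec.png

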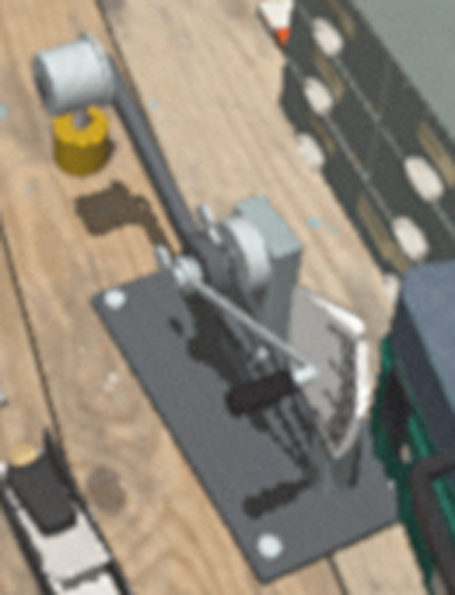

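Top crop: base corners FL(158,292), BL(117,92), FR(561,208); roller front edge (58,329)–(140,318); knob axis (660,172)→(675,243). Side crop: base FL(94,298), FR(263,583), BR(396,517); knob (292,382)→(233,403).

```bash
cat > h.py <<'E'
import numpy as np,cv2
from scipy.optimize import least_squares
def stand2w(p,P):
    c,s=np.cos(p[2]),np.sin(p[2]);P=np.atleast_2d(P)
    return P@np.array([[c,-s,0],[s,c,0],[0,0,1]]).T+[p[0],p[1],0]
def proj(f,W):
    K=np.array([[f["fx"],0,f["cx"]],[0,f["fy"],f["cy"]],[0,0,1]])
    return cv2.projectPoints(np.array(W,float),f["rvec"],f["tvec"],K,None)[0][:,0]
E
python3 - <<'E'
import pickle
from h import *
F={n:pickle.load(open(n+"0.pkl","rb")) for n in("top","side")}
def pts(p):
    bx,by=p[4],p[5];m=p[3]
    C=lambda sx,sy:[bx+.06*sx,by+.12*sy,.012]
    k=lambda x:[x,-.15*np.cos(m),.13+.15*np.sin(m)]
    y,z=.15*np.cos(.35),.13+.15*np.sin(.35)
    T=[C(-1,1),C(1,1),C(-1,-1),[-.063,y+.022,z],[-.063,y-.022,z],k(-.045),k(-.081)]
    S=[C(-1,1),C(-1,-1),C(1,-1),k(-.045),k(-.081)]
    return T,S
uT=(np.array([(158,292),(117,92),(561,208),(58,329),(140,318),(660,172),(675,243)])+.5)/4-.5+[310,135]
uS=(np.array([(94,298),(263,583),(396,517),(292,382),(233,403)])+.5)/3.5-.5+[300,170]
def r(p):
    T,S=pts(p)
    return np.r_[(proj(F["top"],stand2w(p,T))-uT).ravel(),(proj(F["side"],stand2w(p,S))-uS).ravel()]
s=least_squares(r,[.6,-.1,.2,.2,0,0]);print(s.x.round(4));print(s.fun.reshape(-1,2).round(1))
p=s.x;np.save("pose.npy",p)
y,z=.15*np.cos(.35),.13+.15*np.sin(.35)
T=pts(p)[0]
print("pivot",stand2w(p,[-.043,0,.13]),"roller",stand2w(p,[-.043,y,z]),"knob",stand2w(p,[-.066,-.15*np.cos(p[3]),.13+.15*np.sin(p[3])]))
E
```

```text
[ 0.6085 -0.0907  0.1739  0.4599  0.0064 -0.0192]
[[ 0.2  1.7]
 [ 0.6  0.9]
 [ 1.7  3.2]
 [-1.  -0.1]
 [ 0.8 -1.6]
 [-0.1  0.5]
 [ 0.1  1.3]
 [-1.5 -1.7]
 [-2.2 -0.8]
 [ 8.4 -3.2]
 [ 0.6 -0.5]
 [-0.4  0.5]]
pivot [[ 0.56618633 -0.09809688  0.13      ]] roller [[0.54181083 0.04068464 0.18143467]] knob [[ 0.56678554 -0.23446306  0.19658006]]
```

```bash
python3 - <<'E'
import pickle
from h import *
F={n:pickle.load(open(n+"0.pkl","rb")) for n in("top","side")}
def pts(p):
    bx,by=p[4],p[5];m=p[3]
    C=lambda sx,sy:[bx+.06*sx,by+.12*sy,.012]
    k=lambda x:[x,-.15*np.cos(m),.13+.15*np.sin(m)]
    y,z=.15*np.cos(.35),.13+.15*np.sin(.35)
    T=[C(-1,1),C(1,1),C(-1,-1),[-.063,y+.022,z],[-.063,y-.022,z],k(-.045),k(-.081),[-.043+.0,0,.13]]
    S=[C(-1,1),C(-1,-1),k(-.045),k(-.081)]
    return T[:-1],S
uT=(np.array([(158,292),(117,92),(561,208),(58,329),(140,318),(660,172),(675,243)])+.5)/4-.5+[310,135]
uS=(np.array([(94,298),(263,583),(292,382),(233,403)])+.5)/3.5-.5+[300,170]
def r(p):
    T,S=pts(p)
    return np.r_[(proj(F["top"],stand2w(p,T))-uT).ravel(),(proj(F["side"],stand2w(p,S))-uS).ravel()]
s=least_squares(r,[.6,-.1,.2,.2,0,0],loss="soft_l1");print(s.x.round(4));print(s.fun.reshape(-1,2).round(1))
p=s.x;np.save("pose.npy",p)
y,z=.15*np.cos(.35),.13+.15*np.sin(.35)
print("pivot",stand2w(p,[-.043,0,.13]),"roller",stand2w(p,[-.043,y,z]),"knob",stand2w(p,[-.066,-.15*np.cos(p[3]),.13+.15*np.sin(p[3])]))
E
```

```text
[ 0.608  -0.09    0.1834  0.4575  0.0109 -0.0204]
[[ 0.3  0.3]
 [ 0.2 -0.4]
 [ 1.6  0.8]
 [-0.8  0.9]
 [ 0.9 -0.8]
 [-0.3  0.1]
 [ 0.   0.8]
 [-0.2 -1.9]
 [ 0.3 -1.4]
 [ 1.  -0.6]
 [ 0.1  0.5]]
pivot [[ 0.56572787 -0.09783313  0.13      ]] roller [[0.54002815 0.04070928 0.18143467]] knob [[ 0.56765905 -0.23434775  0.19624975]]
```

jog_arm:
  motion:
    - {"az": -0.118,"tz": -0.5}
    - {"az": -0.118,"tz": -0.5}
    - {"az": -0.118,"tz": -0.5}
    - {"az": -0.118,"tz": -0.5}
    - {"az": -0.118,"tz": -0.5}
    - {}
    - {}
  gripper: 255
  squeeze: 20

```text
validation failed for argument at $.mo...
```

jog_arm:
  motion:
    - {"tx": -0.96,"ty": -2.88}
    - {"tx": -0.96,"ty": -2.88}
    - {"tx": -0.96,"ty": -2.88}
    - {"tx": -0.96,"ty": -2.88}
    - {"tx": -0.96,"ty": -2.88}
    - {"tx": -0.96,"ty": -2.88}
    - {"tx": -0.96,"ty": -2.88}
    - {"tx": -0.96,"ty": -2.88}

```text
validation failed for argument at $.mo...
```

jog_arm:
  motion:
    - {"tx": -0.96,"ty": -2.88}
    - {"tx": -0.96,"ty": -2.88}
    - {"tx": -0.96,"ty": -2.88}
    - {"tx": -0.96,"ty": -2.88}
    - {"tx": -0.96,"ty": -2.88}
    - {"tx": -0.96,"ty": -2.88}
    - {}
    - {}

```text
validation failed for argument at $.mo...
```

```bash
cat > g.py <<'E'
from plant import status
from h import *
s=status.get_state();p=np.load("pose.npy");R=s["tool_rot"]
y,z=.15*np.cos(.35),.13+.15*np.sin(.35)
T=dict(roller_top=stand2w(p,[-.043,y,z+.022])[0],knob=stand2w(p,[-.066,-.15*np.cos(p[3]),.13+.15*np.sin(p[3])])[0])
print(s["clock"],s["eef_pos"].round(4),s["contact_force"].round(2),s["gripper_width"]);print(R.round(3))
xs=np.array([np.cos(p[2]),np.sin(p[2]),0]);print("turn",np.arctan2(*(R.T@-xs)[[1,0]]))
for k,t in T.items(): print(k,t.round(4),"tcp->tip-on-target, tool cm",(R.T@(t-s["eef_pos"]-.014*R[:,2])*100).round(2))
E
python3 g.py
```

```text
0.1 [0.2471 0.5735 0.252 ] [0.   0.29 0.93] 0.0878974804665969
[[-0.918  0.396 -0.001]
 [ 0.396  0.918 -0.002]
 [-0.    -0.002 -1.   ]]
turn -0.5901593128173077
roller_top [0.54   0.0407 0.2034] tcp->tip-on-target, tool cm [-47.98 -37.34   3.52]
knob [ 0.5677 -0.2343  0.1962] tcp->tip-on-target, tool cm [-61.4  -61.5    4.28]
```

jog_arm:
  motion:
    - {"tx": 0,"ty": 0,"tz": -0.5,"ax": 0,"ay": 0,"az": -0.118}
    - {"tx": 0,"ty": 0,"tz": -0.5,"ax": 0,"ay": 0,"az": -0.118}
    - {"tx": 0,"ty": 0,"tz": -0.5,"ax": 0,"ay": 0,"az": -0.118}
    - {"tx": 0,"ty": 0,"tz": -0.5,"ax": 0,"ay": 0,"az": -0.118}
    - {"tx": 0,"ty": 0,"tz": -0.5,"ax": 0,"ay": 0,"az": -0.118}
    - {"tx": 0,"ty": 0,"tz": 0,"ax": 0,"ay": 0,"az": 0}
  gripper: 255
  squeeze: 20

```text
clock: 0.6
eef_pos: [0.2475, 0.5741, 0.2782]
tool_rot: [[-0.983, -0.185, -0.0], [-0.185, 0.983, 0.001], [0.0, 0.001, -1.0]]
contact_force: [-0.6, -0.1, -0.2]
gripper_width: 0.0504
finger_force: 0.0
```

jog_arm:
  motion:
    - {"tx": -0.96,"ty": -2.88,"tz": 0,"ax": 0,"ay": 0,"az": 0}
    - {"tx": -0.96,"ty": -2.88,"tz": 0,"ax": 0,"ay": 0,"az": 0}
    - {"tx": -0.96,"ty": -2.88,"tz": 0,"ax": 0,"ay": 0,"az": 0}
    - {"tx": -0.96,"ty": -2.88,"tz": 0,"ax": 0,"ay": 0,"az": 0}
    - {"tx": -0.96,"ty": -2.88,"tz": 0,"ax": 0,"ay": 0,"az": 0}
    - {"tx": -0.96,"ty": -2.88,"tz": 0,"ax": 0,"ay": 0,"az": 0}
    - {"tx": -0.96,"ty": -2.88,"tz": 0,"ax": 0,"ay": 0,"az": 0}
    - {"tx": -0.96,"ty": -2.88,"tz": 0,"ax": 0,"ay": 0,"az": 0}

```text
clock: 1.27
eef_pos: [0.3651, 0.3598, 0.2773]
tool_rot: [[-0.984, -0.179, -0.0], [-0.179, 0.984, -0.001], [0.001, -0.0, -1.0]]
contact_force: [0.0, 0.5, 0.3]
gripper_width: -0.0
finger_force: 0.0
```

jog_arm:
  motion:
    - {"tx": -0.96,"ty": -2.88,"tz": 0,"ax": 0,"ay": 0,"az": 0}
    - {"tx": -0.96,"ty": -2.88,"tz": 0,"ax": 0,"ay": 0,"az": 0}
    - {"tx": -0.96,"ty": -2.88,"tz": 0,"ax": 0,"ay": 0,"az": 0}
    - {"tx": -0.96,"ty": -2.88,"tz": 0,"ax": 0,"ay": 0,"az": 0}
    - {"tx": -0.96,"ty": -2.88,"tz": 0,"ax": 0,"ay": 0,"az": 0}
    - {"tx": -0.96,"ty": -2.88,"tz": 0,"ax": 0,"ay": 0,"az": 0}
    - {"tx": 0,"ty": 0,"tz": 0,"ax": 0,"ay": 0,"az": 0}
    - {"tx": 0,"ty": 0,"tz": 0,"ax": 0,"ay": 0,"az": 0}

```text
clock: 1.93
eef_pos: [0.4535, 0.2001, 0.2772]
tool_rot: [[-0.985, -0.175, -0.001], [-0.175, 0.985, -0.001], [0.001, -0.001, -1.0]]
contact_force: [0.7, -0.1, -0.7]
gripper_width: 0.0005
finger_force: 0.0
```

```bash
python3 g.py
```

```text
1.9333 [0.4535 0.2001 0.2772] [ 0.74 -0.11 -0.74] 0.0005490192725391626
[[-0.985 -0.175 -0.001]
 [-0.175  0.985 -0.001]
 [ 0.001 -0.001 -1.   ]]
turn -0.007650508216516843
roller_top [0.54   0.0407 0.2034] tcp->tip-on-target, tool cm [ -5.74 -17.2    5.99]
knob [ 0.5677 -0.2343  0.1962] tcp->tip-on-target, tool cm [ -3.65 -44.76   6.73]
```

jog_arm:
  motion:
    - {"tx": -0.82,"ty": -2.46,"tz": 0.3,"ax": 0,"ay": 0,"az": -0.008}
    - {"tx": -0.82,"ty": -2.46,"tz": 0.5,"ax": 0,"ay": 0,"az": 0}
    - {"tx": -0.82,"ty": -2.46,"tz": 0.5,"ax": 0,"ay": 0,"az": 0}
    - {"tx": -0.82,"ty": -2.46,"tz": 0.5,"ax": 0,"ay": 0,"az": 0}
    - {"tx": -0.82,"ty": -2.46,"tz": 0.5,"ax": 0,"ay": 0,"az": 0}
    - {"tx": -0.82,"ty": -2.46,"tz": 0.5,"ax": 0,"ay": 0,"az": 0}
    - {"tx": -0.82,"ty": -2.46,"tz": 0.5,"ax": 0,"ay": 0,"az": 0}
    - {"tx": 0,"ty": 0,"tz": 0,"ax": 0,"ay": 0,"az": 0}

```text
clock: 2.6
eef_pos: [0.5433, 0.0394, 0.2433]
tool_rot: [[-0.983, -0.182, -0.001], [-0.182, 0.983, -0.003], [0.001, -0.003, -1.0]]
contact_force: [0.5, 0.8, -0.4]
gripper_width: 0.0003
finger_force: 0.0
```

jog_arm:
  motion:
    - {"tx": 0,"ty": 0,"tz": 0,"ax": 0,"ay": 0,"az": 0}
    - {"tx": 0,"ty": 0,"tz": 0,"ax": 0,"ay": 0,"az": 0}

```text
clock: 2.77
eef_pos: [0.5412, 0.0461, 0.2447]
tool_rot: [[-0.981, -0.192, -0.0], [-0.192, 0.981, 0.002], [0.0, 0.002, -1.0]]
contact_force: [0.2, 0.1, 0.1]
gripper_width: 0.0007
finger_force: 0.0
```

```bash
python3 g.py; python3 - <<'E'
from plant import grab_frame
import cv2,numpy as np,pickle
f=grab_frame("side");pickle.dump(f,open("s1.pkl","wb"));g=grab_frame("top")
a=cv2.resize(f["image"][140:300,280:420],None,fx=3.5,fy=3.5,interpolation=3)
b=cv2.resize(g["image"][150:240,290:360],None,fx=4,fy=4,interpolation=3)
c=np.zeros((560,490+280,3),np.uint8);c[:560,:490]=a;c[:360,490:]=b
cv2.imwrite("pics/m1.png",c[:,:,::-1])
E
```

```text
2.7667 [0.5412 0.0461 0.2447] [0.2  0.07 0.06] 0.0006600772196753073
[[-0.981 -0.192 -0.   ]
 [-0.192  0.981  0.002]
 [ 0.     0.002 -1.   ]]
turn 0.009275941631713669
roller_top [0.54   0.0407 0.2034] tcp->tip-on-target, tool cm [ 0.22 -0.51  2.72]
knob [ 0.5677 -0.2343  0.1962] tcp->tip-on-target, tool cm [  2.78 -28.04   3.39]
```

View pics/m1.png

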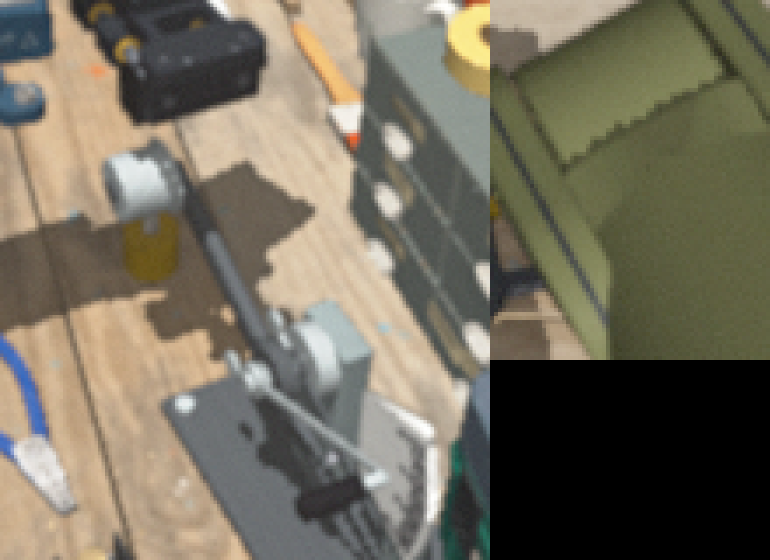

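The side crop shows the dark gripper part at (190,80), roller at (140,185), knob (335,495); the top view is blocked by the arm. I'll check where the TCP should appear.

```bash
python3 - <<'E'
import pickle
from h import *
f=pickle.load(open("s1.pkl","rb"))
e=np.array([.5412,.0461,.2447])
W=[e+[0,0,-.014],e+[0,0,.05],e+[0,0,.1],e+[0,0,.15]];q=stand2w(np.load("pose.npy"),[[-.063,.141,.1814],[-.023,.141,.1814],[-.043,0,.13]])
P=proj(f,np.r_[W,q]);print(((P-[280,140])*3.5).round(0).tolist())
R=cv2.Rodrigues(f["rvec"])[0];print(-R.T@f["tvec"])
E
python3 g.py|head -1
```

```text
[[143.0, 114.0], [143.0, 31.0], [142.0, -40.0], [141.0, -117.0], [116.0, 187.0], [172.0, 170.0], [241.0, 382.0]]
[ 0.38217497 -0.61739393  0.77726944]
2.8667 [0.5412 0.0462 0.245 ] [ 0.04 -0.77  0.13] 0.0006669857195039416
```

The gripper body hides the fingers, and the roller projection agrees with the picture. Now I'll centre the tool and descend.

jog_arm:
  motion:
    - {"tx": 0.1,"ty": -0.25,"tz": 0.5,"ax": 0,"ay": 0,"az": 0.009}
    - {"tx": 0.1,"ty": -0.25,"tz": 0.5,"ax": 0,"ay": 0,"az": 0}
    - {"tx": 0,"ty": 0,"tz": 0.5,"ax": 0,"ay": 0,"az": 0}
    - {"tx": 0,"ty": 0,"tz": 0.3,"ax": 0,"ay": 0,"az": 0}
    - {"tx": 0,"ty": 0,"tz": 0,"ax": 0,"ay": 0,"az": 0}
    - {"tx": 0,"ty": 0,"tz": 0,"ax": 0,"ay": 0,"az": 0}
    - {"tx": 0,"ty": 0,"tz": 0,"ax": 0,"ay": 0,"az": 0}
    - {"tx": 0,"ty": 0,"tz": 0,"ax": 0,"ay": 0,"az": 0}

```text
clock: 3.53
eef_pos: [0.5409, 0.0387, 0.2269]
tool_rot: [[-0.983, -0.181, 0.0], [-0.181, 0.983, 0.0], [-0.001, 0.0, -1.0]]
contact_force: [0.2, -0.5, 0.2]
gripper_width: 0.0005
finger_force: 0.0
```

```bash
python3 g.py
```

```text
3.5333 [0.5409 0.0387 0.2269] [ 0.19 -0.48  0.24] 0.0005238336667204183
[[-0.983 -0.181  0.   ]
 [-0.181  0.983  0.   ]
 [-0.001  0.    -1.   ]]
turn -0.0011913350956987358
roller_top [0.54   0.0407 0.2034] tcp->tip-on-target, tool cm [0.05 0.22 0.95]
knob [ 0.5677 -0.2343  0.1962] tcp->tip-on-target, tool cm [  2.32 -27.33   1.66]
```

jog_arm:
  motion:
    - {"tx": 0,"ty": 0.1,"tz": 0.15,"ax": 0,"ay": 0,"az": 0}
    - {"tx": 0,"ty": 0.1,"tz": 0.15,"ax": 0,"ay": 0,"az": 0}
    - {"tx": 0,"ty": 0,"tz": 0.15,"ax": 0,"ay": 0,"az": 0}
    - {"tx": 0,"ty": 0,"tz": 0.1,"ax": 0,"ay": 0,"az": 0}
    - {"tx": 0,"ty": 0,"tz": 0.1,"ax": 0,"ay": 0,"az": 0}
    - {"tx": 0,"ty": 0,"tz": 0.1,"ax": 0,"ay": 0,"az": 0}

```text
clock: 4.03
eef_pos: [0.5403, 0.0405, 0.2191]
tool_rot: [[-0.983, -0.181, -0.0], [-0.181, 0.983, 0.0], [0.0, 0.0, -1.0]]
contact_force: [-0.4, 0.7, -0.6]
gripper_width: 0.0007
finger_force: 0.0
```

jog_arm:
  motion:
    - {"tx": 0,"ty": 0,"tz": 0.1,"ax": 0,"ay": 0,"az": 0}
    - {"tx": 0,"ty": 0,"tz": 0.1,"ax": 0,"ay": 0,"az": 0}
    - {"tx": 0,"ty": 0,"tz": 0.1,"ax": 0,"ay": 0,"az": 0}
    - {"tx": 0,"ty": 0,"tz": 0.1,"ax": 0,"ay": 0,"az": 0}

```text
clock: 4.37
eef_pos: [0.5404, 0.0412, 0.2163]
tool_rot: [[-0.983, -0.181, 0.001], [-0.181, 0.983, 0.001], [-0.001, 0.0, -1.0]]
contact_force: [-2.8, 0.4, 10.9]
gripper_width: 0.0006
finger_force: 5.5
```

jog_arm:
  motion:
    - {"tx": 0,"ty": 0,"tz": 0,"ax": 0,"ay": 0,"az": 0}
    - {"tx": 0,"ty": 0,"tz": 0,"ax": 0,"ay": 0,"az": 0}

```text
clock: 4.53
eef_pos: [0.5405, 0.0411, 0.2164]
tool_rot: [[-0.983, -0.182, 0.001], [-0.182, 0.983, 0.001], [-0.001, 0.0, -1.0]]
contact_force: [-3.3, 0.4, 10.9]
gripper_width: 0.0006
finger_force: 5.1
```

jog_arm:
  motion:
    - {"tx": 0,"ty": 0,"tz": 0.1,"ax": 0,"ay": 0,"az": 0}
    - {"tx": 0,"ty": 0,"tz": 0.1,"ax": 0,"ay": 0,"az": 0}
    - {"tx": 0,"ty": 0,"tz": 0.1,"ax": 0,"ay": 0,"az": 0}
    - {"tx": 0,"ty": 0,"tz": 0.1,"ax": 0,"ay": 0,"az": 0}
    - {"tx": 0,"ty": 0,"tz": 0.1,"ax": 0,"ay": 0,"az": 0}
    - {"tx": 0,"ty": 0,"tz": 0,"ax": 0,"ay": 0,"az": 0}

```text
clock: 5.03
eef_pos: [0.5403, 0.0419, 0.2115]
tool_rot: [[-0.983, -0.182, 0.001], [-0.182, 0.983, 0.001], [-0.001, 0.001, -1.0]]
contact_force: [-3.1, 1.6, 11.8]
gripper_width: 0.0005
finger_force: 5.8
```

jog_arm:
  motion:
    - {"tx": 0.03,"ty": 0,"tz": 0.15,"ax": 0,"ay": 0,"az": 0}
    - {"tx": 0.03,"ty": 0,"tz": 0.15,"ax": 0,"ay": 0,"az": 0}
    - {"tx": 0,"ty": 0,"tz": 0.15,"ax": 0,"ay": 0,"az": 0}
    - {"tx": 0,"ty": 0,"tz": 0.15,"ax": 0,"ay": 0,"az": 0}
    - {"tx": 0,"ty": 0,"tz": 0.15,"ax": 0,"ay": 0,"az": 0}
    - {"tx": 0,"ty": 0,"tz": 0.15,"ax": 0,"ay": 0,"az": 0}
    - {"tx": 0,"ty": 0,"tz": 0,"ax": 0,"ay": 0,"az": 0}
    - {"tx": 0,"ty": 0,"tz": 0,"ax": 0,"ay": 0,"az": 0}

```text
clock: 5.7
eef_pos: [0.5402, 0.0419, 0.2027]
tool_rot: [[-0.983, -0.182, 0.002], [-0.182, 0.983, 0.002], [-0.002, 0.001, -1.0]]
contact_force: [-3.0, 1.7, 12.7]
gripper_width: 0.0005
finger_force: 6.1
```

```bash
python3 - <<'E'
from plant import status,grab_frame
import numpy as np
L=[]
for i in range(4):
    s=status.get_state();L.append(s["contact_force"]);print(s["clock"],s["eef_pos"].round(4),s["contact_force"].round(2),s["finger_force"]);grab_frame("side")
L=np.mean(L,0);print(L,np.linalg.norm(L))
E
```

```text
5.7 [0.5402 0.0419 0.2027] [-3.02  1.73 12.72] 6.092506572604179
5.75 [0.5403 0.0419 0.2028] [-2.81  1.42 12.67] 6.085336469113827
5.8 [0.5402 0.0419 0.2028] [-3.    1.09 12.38] 6.082557700574398
5.85 [0.5402 0.0419 0.2028] [-3.83  1.16 11.94] 6.08219213783741
[-3.16480338  1.35275186 12.42844652] 12.896208782294618
```

jog_arm:
  motion:
    - {"tx": 0.05,"ty": 0,"tz": 0.2,"ax": 0,"ay": 0,"az": 0}
    - {"tx": 0.05,"ty": 0,"tz": 0.2,"ax": 0,"ay": 0,"az": 0}
    - {"tx": 0,"ty": 0,"tz": 0.2,"ax": 0,"ay": 0,"az": 0}
    - {"tx": 0,"ty": 0,"tz": 0.2,"ax": 0,"ay": 0,"az": 0}
    - {"tx": 0,"ty": 0,"tz": 0.2,"ax": 0,"ay": 0,"az": 0}
    - {"tx": 0,"ty": 0,"tz": 0,"ax": 0,"ay": 0,"az": 0}
    - {"tx": 0,"ty": 0,"tz": 0,"ax": 0,"ay": 0,"az": 0}

```text
clock: 6.48
eef_pos: [0.5401, 0.0421, 0.1931]
tool_rot: [[-0.983, -0.182, 0.004], [-0.182, 0.983, 0.002], [-0.004, 0.002, -1.0]]
contact_force: [-3.2, 2.5, 13.8]
gripper_width: -0.0
finger_force: 6.6
```

```bash
cat > m.py <<'E'
from plant import status,grab_frame
import numpy as np
L=[];K=[]
for i in range(4):
    s=status.get_state();L.append(s["contact_force"]);K.append(s["finger_force"]);grab_frame("side")
L=np.mean(L,0);print(s["clock"],s["eef_pos"],L,np.linalg.norm(L),np.mean(K)*2)
E
python3 m.py
```

```text
6.6333 [0.54016032 0.04202469 0.19314415] [-2.54424184  1.95632674 13.27267946] 13.655196847252132 13.175191543837173
```

jog_arm:
  motion:
    - {"tx": 0.05,"ty": 0,"tz": 0.2,"ax": 0,"ay": 0,"az": 0}
    - {"tx": 0,"ty": 0,"tz": 0.2,"ax": 0,"ay": 0,"az": 0}
    - {"tx": 0,"ty": 0,"tz": 0.2,"ax": 0,"ay": 0,"az": 0}
    - {"tx": 0,"ty": 0,"tz": 0.2,"ax": 0,"ay": 0,"az": 0}
    - {"tx": 0,"ty": 0,"tz": 0.2,"ax": 0,"ay": 0,"az": 0}
    - {"tx": 0,"ty": 0,"tz": 0.2,"ax": 0,"ay": 0,"az": 0}
    - {"tx": 0,"ty": 0,"tz": 0.1,"ax": 0,"ay": 0,"az": 0}
    - {"tx": 0,"ty": 0,"tz": 0,"ax": 0,"ay": 0,"az": 0}

```text
clock: 7.35
eef_pos: [0.5401, 0.0422, 0.1802]
tool_rot: [[-0.983, -0.182, 0.005], [-0.182, 0.983, 0.003], [-0.006, 0.002, -1.0]]
contact_force: [-2.6, 2.7, 14.5]
gripper_width: 0.0004
finger_force: 7.3
```

```bash
python3 m.py
```

```text
7.5 [0.54008383 0.04210315 0.18037007] [-1.98653379  2.37841273 14.65809306] 14.98208449674308 14.542210273123537
```

Force is about 14.5–15.0 N by both readings, so I'll hold here for over a second.

jog_arm:
  motion:
    - {"tx": 0,"ty": 0,"tz": 0.02,"ax": 0,"ay": 0,"az": 0}
    - {"tx": 0,"ty": 0,"tz": 0,"ax": 0,"ay": 0,"az": 0}
    - {"tx": 0,"ty": 0,"tz": 0,"ax": 0,"ay": 0,"az": 0}
    - {"tx": 0,"ty": 0,"tz": 0,"ax": 0,"ay": 0,"az": 0}
    - {"tx": 0,"ty": 0,"tz": 0,"ax": 0,"ay": 0,"az": 0}
    - {"tx": 0,"ty": 0,"tz": 0,"ax": 0,"ay": 0,"az": 0}
    - {"tx": 0,"ty": 0,"tz": 0,"ax": 0,"ay": 0,"az": 0}
    - {"tx": 0,"ty": 0,"tz": 0,"ax": 0,"ay": 0,"az": 0}

```text
clock: 8.22
eef_pos: [0.5401, 0.0421, 0.1802]
tool_rot: [[-0.983, -0.182, 0.005], [-0.182, 0.983, 0.003], [-0.006, 0.002, -1.0]]
contact_force: [-1.9, 1.7, 15.3]
gripper_width: 0.0005
finger_force: 7.3
```

jog_arm:
  motion:
    - {"tx": 0,"ty": 0,"tz": 0,"ax": 0,"ay": 0,"az": 0}
    - {"tx": 0,"ty": 0,"tz": 0,"ax": 0,"ay": 0,"az": 0}
    - {"tx": 0,"ty": 0,"tz": 0,"ax": 0,"ay": 0,"az": 0}
    - {"tx": 0,"ty": 0,"tz": 0,"ax": 0,"ay": 0,"az": 0}
    - {"tx": 0,"ty": 0,"tz": 0,"ax": 0,"ay": 0,"az": 0}
    - {"tx": 0,"ty": 0,"tz": 0,"ax": 0,"ay": 0,"az": 0}
    - {"tx": 0,"ty": 0,"tz": 0,"ax": 0,"ay": 0,"az": 0}
    - {"tx": 0,"ty": 0,"tz": 0,"ax": 0,"ay": 0,"az": 0}

```text
clock: 8.88
eef_pos: [0.5401, 0.0421, 0.1802]
tool_rot: [[-0.983, -0.182, 0.005], [-0.182, 0.983, 0.003], [-0.006, 0.002, -1.0]]
contact_force: [-1.7, 1.2, 15.1]
gripper_width: 0.0002
finger_force: 7.3
```

```bash
python3 m.py
```

```text
9.0333 [0.54008598 0.0421244  0.18023026] [-1.59812266  1.75399881 14.84793572] 15.036346068205708 14.620692950043122
```

jog_arm:
  motion:
    - {"tx": 0,"ty": 0,"tz": -0.1,"ax": 0,"ay": 0,"az": 0}
    - {"tx": 0,"ty": 0,"tz": -0.2,"ax": 0,"ay": 0,"az": 0}
    - {"tx": 0,"ty": 0,"tz": -0.3,"ax": 0,"ay": 0,"az": 0}
    - {"tx": 0,"ty": 0,"tz": -0.3,"ax": 0,"ay": 0,"az": 0}
    - {"tx": 0,"ty": 0,"tz": -0.3,"ax": 0,"ay": 0,"az": 0}
    - {"tx": 0,"ty": 0,"tz": -0.3,"ax": 0,"ay": 0,"az": 0}
    - {"tx": 0,"ty": 0,"tz": -0.3,"ax": 0,"ay": 0,"az": 0}
    - {"tx": 0,"ty": 0,"tz": -0.3,"ax": 0,"ay": 0,"az": 0}

```text
clock: 9.75
eef_pos: [0.5405, 0.0394, 0.201]
tool_rot: [[-0.984, -0.18, 0.005], [-0.18, 0.984, -0.001], [-0.005, -0.002, -1.0]]
contact_force: [1.2, -2.4, 9.9]
gripper_width: 0.0003
finger_force: 5.2
```

jog_arm:
  motion:
    - {"tx": 0,"ty": 0,"tz": -0.3,"ax": 0,"ay": 0,"az": 0}
    - {"tx": 0,"ty": 0,"tz": -0.2,"ax": 0,"ay": 0,"az": 0}
    - {"tx": 0,"ty": 0,"tz": -0.2,"ax": 0,"ay": 0,"az": 0}
    - {"tx": 0,"ty": 0,"tz": -0.2,"ax": 0,"ay": 0,"az": 0}
    - {"tx": 0,"ty": 0,"tz": -0.2,"ax": 0,"ay": 0,"az": 0}
    - {"tx": 0,"ty": 0,"tz": -0.15,"ax": 0,"ay": 0,"az": 0}
    - {"tx": 0,"ty": 0,"tz": -0.15,"ax": 0,"ay": 0,"az": 0}
    - {"tx": 0,"ty": 0,"tz": -0.15,"ax": 0,"ay": 0,"az": 0}

```text
clock: 10.42
eef_pos: [0.5405, 0.0394, 0.2161]
tool_rot: [[-0.984, -0.18, 0.005], [-0.18, 0.984, -0.001], [-0.005, -0.002, -1.0]]
contact_force: [0.9, -2.1, 8.0]
gripper_width: 0.0003
finger_force: 4.2
```

jog_arm:
  motion:
    - {"tx": 0,"ty": 0,"tz": -0.15,"ax": 0,"ay": 0,"az": 0}
    - {"tx": 0,"ty": 0,"tz": -0.15,"ax": 0,"ay": 0,"az": 0}
    - {"tx": 0,"ty": 0,"tz": -0.15,"ax": 0,"ay": 0,"az": 0}
    - {"tx": 0,"ty": 0,"tz": -0.15,"ax": 0,"ay": 0,"az": 0}
    - {"tx": 0,"ty": 0,"tz": -0.15,"ax": 0,"ay": 0,"az": 0}
    - {"tx": 0,"ty": 0,"tz": -0.2,"ax": 0,"ay": 0,"az": 0}
    - {"tx": 0,"ty": 0,"tz": -0.3,"ax": 0,"ay": 0,"az": 0}
    - {"tx": 0,"ty": 0,"tz": -0.3,"ax": 0,"ay": 0,"az": 0}

```text
clock: 11.08
eef_pos: [0.5382, 0.0402, 0.2301]
tool_rot: [[-0.983, -0.181, -0.0], [-0.181, 0.983, 0.0], [0.0, 0.0, -1.0]]
contact_force: [0.0, 0.5, 0.1]
gripper_width: 0.0003
finger_force: 0.0
```

```bash
python3 g.py
```

```text
11.0833 [0.5382 0.0402 0.2301] [0.03 0.52 0.12] 0.00033446331932772454
[[-0.983 -0.181 -0.   ]
 [-0.181  0.983  0.   ]
 [ 0.     0.    -1.   ]]
turn -0.001030690920216651
roller_top [0.54   0.0407 0.2034] tcp->tip-on-target, tool cm [-0.19  0.02  1.27]
knob [ 0.5677 -0.2343  0.1962] tcp->tip-on-target, tool cm [  2.08 -27.53   1.99]
```

jog_arm:
  motion:
    - {"tx": 0.2,"ty": -0.5,"tz": -0.6,"ax": 0,"ay": 0,"az": 0}
    - {"tx": 0.2,"ty": -1.5,"tz": -0.6,"ax": 0,"ay": 0,"az": 0}
    - {"tx": 0.3,"ty": -2.5,"tz": -0.6,"ax": 0,"ay": 0,"az": 0}
    - {"tx": 0.3,"ty": -2.5,"tz": 0,"ax": 0,"ay": 0,"az": 0}
    - {"tx": 0.3,"ty": -2.5,"tz": 0,"ax": 0,"ay": 0,"az": 0}
    - {"tx": 0.3,"ty": -2.5,"tz": 0,"ax": 0,"ay": 0,"az": 0}
    - {"tx": 0.3,"ty": -2.5,"tz": 0,"ax": 0,"ay": 0,"az": 0}
    - {"tx": 0.2,"ty": -2.5,"tz": 0,"ax": 0,"ay": 0,"az": 0}

```text
clock: 11.75
eef_pos: [0.5481, -0.1327, 0.2485]
tool_rot: [[-0.984, -0.181, -0.0], [-0.181, 0.984, -0.0], [0.0, -0.0, -1.0]]
contact_force: [0.7, 0.1, -0.2]
gripper_width: 0.0007
finger_force: 0.0
```

jog_arm:
  motion:
    - {"tx": 0,"ty": -2.5,"tz": 0,"ax": 0,"ay": 0,"az": 0}
    - {"tx": 0,"ty": -2.5,"tz": 0,"ax": 0,"ay": 0,"az": 0}
    - {"tx": 0,"ty": -2.5,"tz": 0,"ax": 0,"ay": 0,"az": 0}
    - {"tx": 0,"ty": -2.0,"tz": 0,"ax": 0,"ay": 0,"az": 0}
    - {"tx": 0,"ty": -1.0,"tz": 0,"ax": 0,"ay": 0,"az": 0}
    - {"tx": 0,"ty": 0,"tz": 0,"ax": 0,"ay": 0,"az": 0}
    - {"tx": 0,"ty": 0,"tz": 0,"ax": 0,"ay": 0,"az": 0}
    - {"tx": 0,"ty": 0,"tz": 0,"ax": 0,"ay": 0,"az": 0}

```text
clock: 12.42
eef_pos: [0.5675, -0.232, 0.2482]
tool_rot: [[-0.983, -0.184, -0.0], [-0.184, 0.983, 0.002], [-0.0, 0.002, -1.0]]
contact_force: [0.4, 0.5, -0.3]
gripper_width: 0.0004
finger_force: 0.0
```

```bash
python3 g.py; python3 - <<'E'
from plant import grab_frame
import cv2,numpy as np,pickle
from h import *
f=grab_frame("side");pickle.dump(f,open("s2.pkl","wb"))
cv2.imwrite("pics/s2.png",cv2.resize(f["image"][170:340,290:430],None,fx=3.5,fy=3.5,interpolation=3)[:,:,::-1])
p=np.load("pose.npy")
for a in(-.35,-.14,-.094,-.05):print(a,((proj(f,stand2w(p,[-.02,-.115*np.cos(a),.13+.115*np.sin(a)]))-[290,170])*3.5).round(0))
E
```

```text
12.4167 [ 0.5675 -0.232   0.2482] [ 0.37  0.47 -0.25] 0.00037151471322938385
[[-0.983 -0.184 -0.   ]
 [-0.184  0.983  0.002]
 [-0.     0.002 -1.   ]]
turn 0.0012394354583574014
roller_top [0.54   0.0407 0.2034] tcp->tip-on-target, tool cm [-2.31 27.31  3.12]
knob [ 0.5677 -0.2343  0.1962] tcp->tip-on-target, tool cm [ 0.03 -0.24  3.79]
-0.35 [[325. 440.]]
-0.14 [[334. 424.]]
-0.094 [[335. 420.]]
-0.05 [[337. 415.]]
```

View pics/s2.png

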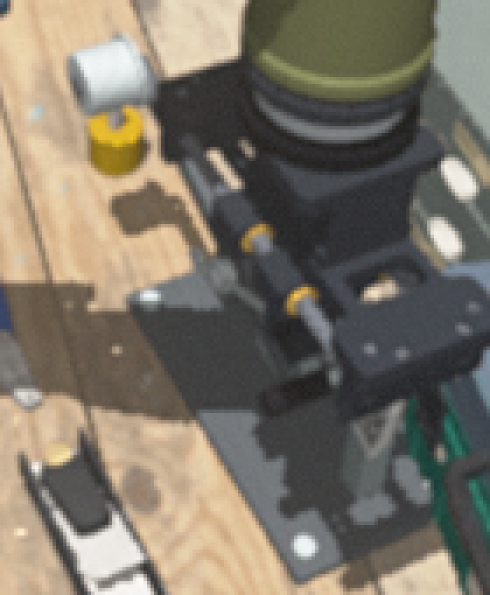

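Side crop: knob (300,390) lies beneath the gripper and the drag hand is hidden. The arm is back up, with the roller at (105,75). Now I'll press the knob down.

jog_arm:
  motion:
    - {"tx": 0,"ty": -0.2,"tz": 0.8,"ax": 0,"ay": 0,"az": 0}
    - {"tx": 0,"ty": 0,"tz": 0.8,"ax": 0,"ay": 0,"az": 0}
    - {"tx": 0,"ty": 0,"tz": 0.7,"ax": 0,"ay": 0,"az": 0}
    - {"tx": 0,"ty": -0.2,"tz": 0.5,"ax": 0,"ay": 0,"az": 0}
    - {"tx": 0,"ty": -0.2,"tz": 0.5,"ax": 0,"ay": 0,"az": 0}
    - {"tx": 0,"ty": -0.2,"tz": 0.5,"ax": 0,"ay": 0,"az": 0}
    - {"tx": 0,"ty": -0.2,"tz": 0.5,"ax": 0,"ay": 0,"az": 0}
    - {"tx": 0,"ty": -0.1,"tz": 0.5,"ax": 0,"ay": 0,"az": 0}

```text
clock: 13.13
eef_pos: [0.5696, -0.2457, 0.1995]
tool_rot: [[-0.984, -0.181, 0.0], [-0.181, 0.984, -0.0], [-0.0, -0.0, -1.0]]
contact_force: [-0.2, -1.4, 0.5]
gripper_width: 0.0003
finger_force: 0.3
```

jog_arm:
  motion:
    - {"tx": 0,"ty": -0.1,"tz": 0.5,"ax": 0,"ay": 0,"az": 0}
    - {"tx": 0,"ty": -0.1,"tz": 0.6,"ax": 0,"ay": 0,"az": 0}
    - {"tx": 0,"ty": -0.1,"tz": 0.6,"ax": 0,"ay": 0,"az": 0}
    - {"tx": 0,"ty": -0.1,"tz": 0.6,"ax": 0,"ay": 0,"az": 0}
    - {"tx": 0,"ty": -0.1,"tz": 0.6,"ax": 0,"ay": 0,"az": 0}
    - {"tx": 0,"ty": 0,"tz": 0.6,"ax": 0,"ay": 0,"az": 0}
    - {"tx": 0,"ty": 0,"tz": 0.6,"ax": 0,"ay": 0,"az": 0}
    - {"tx": 0,"ty": 0,"tz": 0.6,"ax": 0,"ay": 0,"az": 0}

```text
clock: 13.8
eef_pos: [0.5704, -0.2498, 0.1523]
tool_rot: [[-0.983, -0.181, -0.0], [-0.181, 0.983, 0.0], [0.0, 0.0, -1.0]]
contact_force: [0.2, 0.1, -0.3]
gripper_width: 0.0004
finger_force: 0.2
```

jog_arm:
  motion:
    - {"tx": 0,"ty": 0,"tz": 0,"ax": 0,"ay": 0,"az": 0}
    - {"tx": 0,"ty": 0,"tz": 0,"ax": 0,"ay": 0,"az": 0}

```text
clock: 13.97
eef_pos: [0.5701, -0.2495, 0.1525]
tool_rot: [[-0.983, -0.182, -0.001], [-0.182, 0.983, 0.001], [0.001, 0.001, -1.0]]
contact_force: [0.3, 0.1, 0.0]
gripper_width: 0.0003
finger_force: 0.0
```

```bash
python3 g.py
```

```text
13.9667 [ 0.5701 -0.2495  0.1525] [0.26 0.06 0.04] 0.00028766885751005107
[[-0.983 -0.182 -0.001]
 [-0.182  0.983  0.001]
 [ 0.001  0.001 -1.   ]]
turn -0.0008774901298123293
roller_top [0.54   0.0407 0.2034] tcp->tip-on-target, tool cm [-2.3  29.09 -6.47]
knob [ 0.5677 -0.2343  0.1962] tcp->tip-on-target, tool cm [-0.03  1.54 -5.77]
```

jog_arm:
  motion:
    - {"tx": 0,"ty": 0,"tz": 0.3,"ax": 0,"ay": 0,"az": 0}
    - {"tx": 0,"ty": 0,"tz": 0.3,"ax": 0,"ay": 0,"az": 0}
    - {"tx": 0,"ty": 0,"tz": 0.3,"ax": 0,"ay": 0,"az": 0}
    - {"tx": 0,"ty": 0,"tz": 0.3,"ax": 0,"ay": 0,"az": 0}
    - {"tx": 0,"ty": 0,"tz": 0.15,"ax": 0,"ay": 0,"az": 0}
    - {"tx": 0,"ty": 0,"tz": 0,"ax": 0,"ay": 0,"az": 0}
    - {"tx": 0,"ty": 0,"tz": 0,"ax": 0,"ay": 0,"az": 0}
    - {"tx": 0,"ty": 0,"tz": 0,"ax": 0,"ay": 0,"az": 0}

```text
clock: 14.63
eef_pos: [0.5704, -0.2499, 0.1395]
tool_rot: [[-0.983, -0.181, -0.0], [-0.181, 0.983, 0.0], [0.0, 0.0, -1.0]]
contact_force: [-0.4, 0.0, 0.4]
gripper_width: 0.0006
finger_force: 0.0
```

jog_arm:
  motion:
    - {"tx": 0,"ty": 0,"tz": -0.5,"ax": 0,"ay": 0,"az": 0}
    - {"tx": 0,"ty": 0,"tz": -1.5,"ax": 0,"ay": 0,"az": 0}
    - {"tx": 0,"ty": 0,"tz": -2.5,"ax": 0,"ay": 0,"az": 0}
    - {"tx": 0,"ty": 0,"tz": -3,"ax": 0,"ay": 0,"az": 0}
    - {"tx": 0,"ty": 0,"tz": -3,"ax": 0,"ay": 0,"az": 0}
    - {"tx": 0,"ty": 0,"tz": -2,"ax": 0,"ay": 0,"az": 0}
    - {"tx": 0,"ty": 0,"tz": 0,"ax": 0,"ay": 0,"az": 0}

```text
clock: 15.22
eef_pos: [0.5731, -0.2503, 0.2699]
tool_rot: [[-0.983, -0.181, 0.009], [-0.181, 0.984, -0.003], [-0.008, -0.004, -1.0]]
contact_force: [-0.0, 0.6, 0.9]
gripper_width: 0.0003
finger_force: 0.0
```

jog_arm:
  motion:
    - {"tx": 1,"ty": 3,"tz": 0,"ax": 0,"ay": 0,"az": 0}
    - {"tx": 1,"ty": 3,"tz": 0,"ax": 0,"ay": 0,"az": 0}
    - {"tx": 1,"ty": 3,"tz": 0,"ax": 0,"ay": 0,"az": 0}
    - {"tx": 1,"ty": 3,"tz": 0,"ax": 0,"ay": 0,"az": 0}
    - {"tx": 1,"ty": 3,"tz": 0,"ax": 0,"ay": 0,"az": 0}
    - {"tx": 1,"ty": 3,"tz": 0,"ax": 0,"ay": 0,"az": 0}
    - {"tx": 1,"ty": 3,"tz": 0,"ax": 0,"ay": 0,"az": 0}
    - {"tx": 1,"ty": 3,"tz": 0,"ax": 0,"ay": 0,"az": 0}

```text
clock: 15.88
eef_pos: [0.4469, -0.0273, 0.2643]
tool_rot: [[-0.983, -0.181, -0.001], [-0.181, 0.983, 0.0], [0.001, 0.0, -1.0]]
contact_force: [0.9, -0.1, 0.7]
gripper_width: 0.0002
finger_force: 0.0
```

jog_arm:
  motion:
    - {"tx": 1,"ty": 3,"tz": 0,"ax": 0,"ay": 0,"az": 0}
    - {"tx": 1,"ty": 3,"tz": 0,"ax": 0,"ay": 0,"az": 0}
    - {"tx": 1,"ty": 3,"tz": 0,"ax": 0,"ay": 0,"az": 0}
    - {"tx": 1,"ty": 3,"tz": 0,"ax": 0,"ay": 0,"az": 0}
    - {"tx": 1,"ty": 3,"tz": 0,"ax": 0,"ay": 0,"az": 0}
    - {"tx": 0,"ty": 3,"tz": 0,"ax": 0,"ay": 0,"az": 0}
    - {"tx": 0,"ty": 3,"tz": 0,"ax": 0,"ay": 0,"az": 0}
    - {"tx": 0,"ty": 0,"tz": 0,"ax": 0,"ay": 0,"az": 0}

```text
clock: 16.55
eef_pos: [0.36, 0.1755, 0.265]
tool_rot: [[-0.982, -0.19, 0.002], [-0.19, 0.982, 0.005], [-0.003, 0.005, -1.0]]
contact_force: [0.7, 0.1, 0.1]
gripper_width: 0.0003
finger_force: 0.0
```

```bash
python3 g.py; python3 - <<'E'
from plant import grab_frame
import cv2,numpy as np,pickle
from h import *
f=grab_frame("side");pickle.dump(f,open("s3.pkl","wb"))
g=grab_frame("top");pickle.dump(g,open("t3.pkl","wb"))
cv2.imwrite("pics/s3.png",cv2.resize(f["image"][230:315,330:430],None,fx=7,fy=7,interpolation=3)[:,:,::-1])
p=np.load("pose.npy")
for a in(-.35,-.14,-.094,-.05):print(a,((proj(f,stand2w(p,[[-.02,-.115*np.cos(a),.13+.115*np.sin(a)],[-.032,-.115*np.cos(a),.13+.115*np.sin(a)],[-.081,-.15*np.cos(a),.13+.15*np.sin(a)]]))-[330,230])*7).round(0).tolist())
E
```

```text
16.55 [0.36   0.1755 0.265 ] [0.71 0.1  0.1 ] 0.00029865660847579396
[[-0.982 -0.19   0.002]
 [-0.19   0.982  0.005]
 [-0.003  0.005 -1.   ]]
turn 0.008116545042134384
roller_top [0.54   0.0407 0.2034] tcp->tip-on-target, tool cm [-15.09 -16.69   4.71]
knob [ 0.5677 -0.2343  0.1962] tcp->tip-on-target, tool cm [-12.57 -44.22   5.29]
-0.35 [[369.0, 460.0], [333.0, 475.0], [236.0, 657.0]]
-0.14 [[388.0, 428.0], [351.0, 444.0], [257.0, 620.0]]
-0.094 [[391.0, 419.0], [354.0, 434.0], [261.0, 609.0]]
-0.05 [[393.0, 409.0], [356.0, 425.0], [263.0, 597.0]]
```

View pics/s3.png

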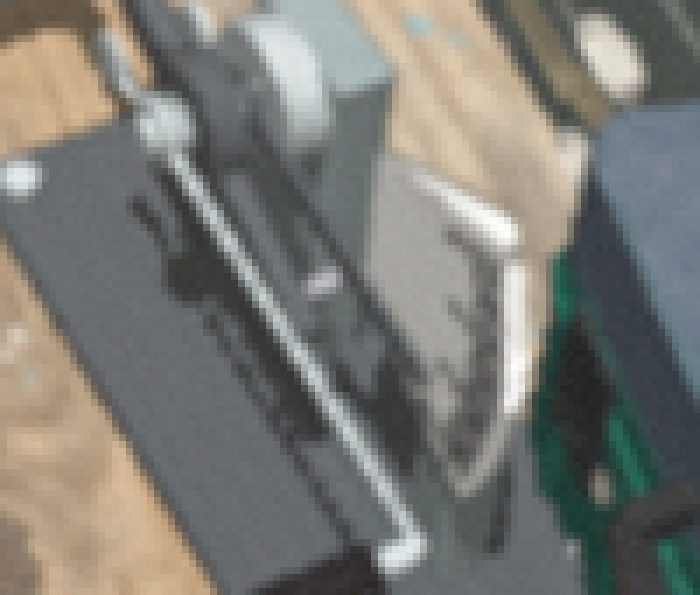

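The marker bar runs from (165,140) to (405,545) and passes (354,440) at radius 115, close to the prediction. The drag hand is dark on dark, so I'll compare enhanced before and after crops.

```bash
python3 - <<'E'
import cv2,numpy as np,pickle
from plant import grab_frame
a=pickle.load(open("side0.pkl","rb"))["image"].astype(float)
L=[grab_frame("side")["image"].astype(float) for _ in range(4)]
b=np.mean(L,0)
o=[]
for i in(a,b):
    c=np.clip((i[248:308,352:396]-20)*2.2,0,255).astype(np.uint8)
    o.append(cv2.resize(c,None,fx=9,fy=9,interpolation=3))
cv2.imwrite("pics/cmp.png",np.hstack(o)[:,:,::-1])
from h import *
f=pickle.load(open("s3.pkl","rb"));p=np.load("pose.npy")
for a in(-.35,-.14,-.094,-.05):
    print(a,[((proj(f,stand2w(p,[[-.02,-r*np.cos(a),.13+r*np.sin(a)]]))[0]-[352,248])*9).round(0).tolist() for r in(.06,.09,.115)])
E
```

```text
-0.35 [[168.0, 208.0], [227.0, 327.0], [277.0, 429.0]]
-0.14 [[179.0, 184.0], [244.0, 294.0], [301.0, 389.0]]
-0.094 [[181.0, 178.0], [247.0, 284.0], [305.0, 377.0]]
-0.05 [[182.0, 171.0], [249.0, 274.0], [308.0, 364.0]]
```

View pics/cmp.png

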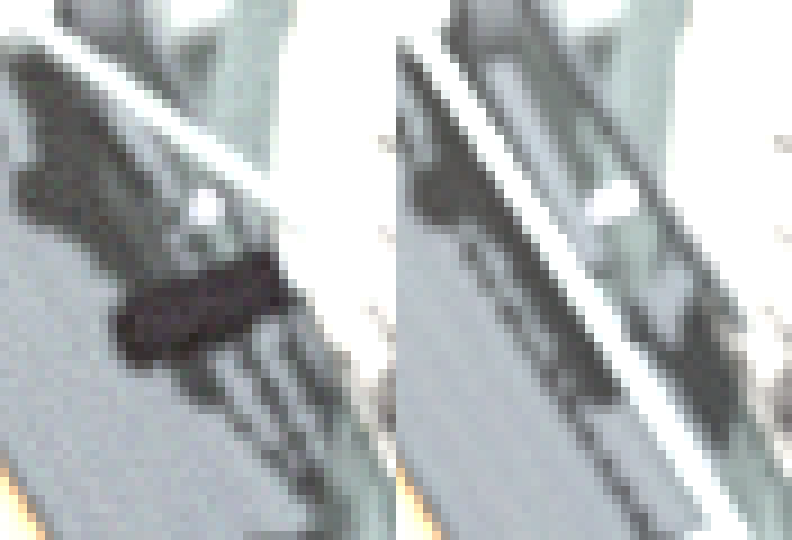

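Right panel: a new dark line from (530,60) to (735,310), tip near there, and a dark blob at about (715,400). I'll check which of them fits a hand through the pivot.

```bash
python3 - <<'E'
import pickle
from h import *
f=pickle.load(open("s3.pkl","rb"));p=np.load("pose.npy")
for x in(-.032,-.02,.0,.006):
  print(x,"axis",((proj(f,stand2w(p,[[x,0,.13]]))[0]-[352,248])*9).round(0).tolist())
  for a in(-.2,-.094,0,.1,.2):
    print("  ",a,[((proj(f,stand2w(p,[[x,-r*np.cos(a),.13+r*np.sin(a)]]))[0]-[352,248])*9).round(0).tolist() for r in(.04,.08,.115,.15)])
E
```

```text
-0.032 axis [12.0, -5.0]
   -0.2 [[90.0, 137.0], [172.0, 285.0], [248.0, 422.0], [327.0, 566.0]]
   -0.094 [[92.0, 127.0], [178.0, 267.0], [257.0, 396.0], [341.0, 534.0]]
   0 [[94.0, 117.0], [181.0, 247.0], [263.0, 369.0], [350.0, 498.0]]
   0.1 [[94.0, 105.0], [183.0, 224.0], [266.0, 335.0], [356.0, 454.0]]
   0.2 [[94.0, 93.0], [183.0, 198.0], [267.0, 297.0], [358.0, 404.0]]
-0.02 axis [57.0, -21.0]
   -0.2 [[136.0, 119.0], [218.0, 267.0], [295.0, 403.0], [375.0, 545.0]]
   -0.094 [[138.0, 110.0], [224.0, 248.0], [305.0, 377.0], [389.0, 513.0]]
   0 [[140.0, 100.0], [228.0, 229.0], [311.0, 349.0], [399.0, 477.0]]
   0.1 [[140.0, 88.0], [230.0, 205.0], [315.0, 315.0], [405.0, 433.0]]
   0.2 [[140.0, 75.0], [231.0, 179.0], [316.0, 277.0], [408.0, 383.0]]
0.0 axis [130.0, -48.0]
   -0.2 [[210.0, 91.0], [295.0, 236.0], [372.0, 370.0], [454.0, 511.0]]
   -0.094 [[213.0, 81.0], [301.0, 218.0], [383.0, 344.0], [469.0, 478.0]]
   0 [[215.0, 71.0], [306.0, 198.0], [390.0, 317.0], [480.0, 443.0]]
   0.1 [[216.0, 60.0], [308.0, 175.0], [395.0, 283.0], [487.0, 399.0]]
   0.2 [[216.0, 47.0], [309.0, 149.0], [397.0, 245.0], [491.0, 348.0]]
0.006 axis [152.0, -56.0]
   -0.2 [[233.0, 82.0], [317.0, 227.0], [395.0, 361.0], [477.0, 501.0]]
   -0.094 [[236.0, 73.0], [324.0, 209.0], [406.0, 335.0], [493.0, 468.0]]
   0 [[238.0, 63.0], [329.0, 189.0], [413.0, 307.0], [504.0, 433.0]]
   0.1 [[239.0, 51.0], [331.0, 166.0], [418.0, 273.0], [512.0, 389.0]]
   0.2 [[239.0, 38.0], [332.0, 140.0], [420.0, 235.0], [515.0, 338.0]]
```

The side view is ambiguous, so I'll set up a wrist-camera view square to the scale.

```bash
python3 - <<'E'
from plant import status,grab_frame
from h import *
s=status.get_state();f=grab_frame("wrist");R=cv2.Rodrigues(f["rvec"])[0];c=-R.T@f["tvec"]
T=s["tool_rot"]
print(f["fx"],f["cx"],f["cy"],"cam in tool",T.T@(c-s["eef_pos"]));print("cam axes in tool\n",(T.T@R.T).round(3))
p=np.load("pose.npy");print("scale tgt in tool cm",T.T@(stand2w(p,[-.02,-.08,.13])[0]-s["eef_pos"])*100)
E
```

```text
312.2297244289239 320.99711390322796 196.84790793061487 cam in tool [ 0.06465522 -0.00033189 -0.13331678]
cam axes in tool
 [[ 0.002 -0.967 -0.255]
 [ 1.     0.002  0.001]
 [-0.001 -0.255  0.967]]
scale tgt in tool cm [-17.72446292 -37.75312617  13.45108884]
```

jog_arm:
  motion:
    - {"tx": 0,"ty": -3.5,"tz": 0,"ax": 0,"ay": 0,"az": 0}
    - {"tx": 0,"ty": -3.5,"tz": 0,"ax": 0,"ay": 0,"az": 0}
    - {"tx": 0,"ty": -3.5,"tz": 0,"ax": 0,"ay": 0,"az": 0}
    - {"tx": 0,"ty": -3.5,"tz": 0,"ax": 0,"ay": 0,"az": 0}
    - {"tx": 0,"ty": -3.5,"tz": 0,"ax": 0,"ay": 0,"az": 0}
    - {"tx": 0,"ty": -3.5,"tz": 0,"ax": 0,"ay": 0,"az": 0}
    - {"tx": 0,"ty": -3.5,"tz": 0,"ax": 0,"ay": 0,"az": 0}
    - {"tx": 0,"ty": -3.5,"tz": 0,"ax": 0,"ay": 0,"az": 0}

```text
clock: 17.57
eef_pos: [0.4112, -0.1091, 0.2645]
tool_rot: [[-0.984, -0.179, -0.0], [-0.179, 0.984, -0.0], [0.0, -0.0, -1.0]]
contact_force: [1.5, 0.4, 0.0]
gripper_width: 0.0005
finger_force: 0.0
```

jog_arm:
  motion:
    - {"tx": 0,"ty": -3.5,"tz": 0,"ax": 0,"ay": 0,"az": 0}
    - {"tx": 0,"ty": -3.5,"tz": 0,"ax": 0,"ay": 0,"az": 0}
    - {"tx": 0,"ty": -3.5,"tz": 0,"ax": 0,"ay": 0,"az": 0}
    - {"tx": 0,"ty": 0,"tz": 0,"ax": 0,"ay": 0,"az": 0}
    - {"tx": 0,"ty": 0,"tz": 0,"ax": 0,"ay": -0.1,"az": 0}
    - {"tx": 0,"ty": 0,"tz": 0,"ax": 0,"ay": -0.1,"az": 0}
    - {"tx": 0,"ty": 0,"tz": 0,"ax": 0,"ay": -0.1,"az": 0}
    - {"tx": 0,"ty": 0,"tz": 0,"ax": 0,"ay": -0.1,"az": 0}

```text
clock: 18.23
eef_pos: [0.4303, -0.2103, 0.2651]
tool_rot: [[-0.904, -0.179, 0.388], [-0.165, 0.984, 0.069], [-0.394, -0.002, -0.919]]
contact_force: [-0.6, 0.3, -0.8]
gripper_width: 0.0007
finger_force: 0.0
```

jog_arm:
  motion:
    - {"tx": 0,"ty": 0,"tz": 0,"ax": 0,"ay": -0.1,"az": 0}
    - {"tx": 0,"ty": 0,"tz": 0,"ax": 0,"ay": -0.1,"az": 0}
    - {"tx": 0,"ty": 0,"tz": 0,"ax": 0,"ay": -0.1,"az": 0}
    - {"tx": 0,"ty": 0,"tz": 0,"ax": 0,"ay": -0.1,"az": 0}
    - {"tx": 0,"ty": 0,"tz": 0,"ax": 0,"ay": 0,"az": 0}
    - {"tx": 0,"ty": 0,"tz": 0,"ax": 0,"ay": 0,"az": 0}

```text
clock: 18.73
eef_pos: [0.4117, -0.1937, 0.2508]
tool_rot: [[-0.874, -0.215, 0.435], [-0.166, 0.975, 0.149], [-0.456, 0.058, -0.888]]
contact_force: [0.8, 0.1, 0.2]
gripper_width: 0.0007
finger_force: 0.0
```

```bash
cat > w.py <<'E'
from plant import status,grab_frame
from h import *
s=status.get_state();p=np.load("pose.npy");c,sn=np.cos(p[2]),np.sin(p[2])
Rs=np.array([[c,-sn,0],[sn,c,0],[0,0,1]]);print(s["clock"],"stand tcp",(Rs.T@(s["eef_pos"]-[p[0],p[1],0])).round(4));print((Rs.T@s["tool_rot"]).round(3))
d=Rs@np.array([-.1065,-.08,.211])+[p[0],p[1],0]-s["eef_pos"];print("move cm",(s["tool_rot"].T@d*100).round(1))
f=grab_frame("wrist");print(proj(f,stand2w(p,[[-.02,-.115*np.cos(a),.13+.115*np.sin(a)] for a in(-.35,-.094,.1)]+[[-.043,0,.13],[-.02,0,.13]])).round(0).tolist())
E
python3 w.py
```

```text
18.7333 stand tcp [-0.2119 -0.0662  0.2508]
[[-0.89  -0.034  0.455]
 [-0.004  0.998  0.067]
 [-0.456  0.058 -0.888]]
move cm [-7.6 -2.   8.2]
[[274.0, 248.0], [268.0, 268.0], [266.0, 284.0], [368.0, 261.0], [365.0, 273.0]]
```

jog_arm:
  motion:
    - {"tx": 0,"ty": -2,"tz": 0,"ax": 0,"ay": 0,"az": 0}
    - {"tx": 0,"ty": -2,"tz": 1,"ax": 0,"ay": 0,"az": 0}
    - {"tx": 0,"ty": -2,"tz": 1,"ax": 0,"ay": 0,"az": 0}
    - {"tx": 0,"ty": -2,"tz": 1,"ax": 0,"ay": 0,"az": 0}
    - {"tx": 0,"ty": 0,"tz": 1,"ax": 0,"ay": 0,"az": 0}
    - {"tx": 0,"ty": 0,"tz": 0,"ax": 0,"ay": 0,"az": 0}
    - {"tx": 0,"ty": 0,"tz": 0,"ax": 0,"ay": 0,"az": 0}
    - {"tx": 0,"ty": 0,"tz": 0,"ax": 0,"ay": 0,"az": 0}

```text
clock: 19.45
eef_pos: [0.4469, -0.2644, 0.2114]
tool_rot: [[-0.874, -0.218, 0.435], [-0.169, 0.974, 0.149], [-0.456, 0.057, -0.888]]
contact_force: [-0.7, -0.1, -0.7]
gripper_width: 0.0006
finger_force: 0.0
```

```bash
python3 w.py
```

```text
19.45 stand tcp [-0.1902 -0.1421  0.2114]
[[-0.89  -0.037  0.455]
 [-0.007  0.998  0.067]
 [-0.456  0.057 -0.888]]
move cm [-7.5  5.9  4.3]
[[339.0, 262.0], [336.0, 285.0], [338.0, 304.0], [452.0, 278.0], [445.0, 291.0]]
```

jog_arm:
  motion:
    - {"tx": 0,"ty": -1.5,"tz": 0,"ax": 0,"ay": 0,"az": 0}
    - {"tx": 0,"ty": -1.5,"tz": 0.5,"ax": 0,"ay": 0,"az": 0}
    - {"tx": 0,"ty": -1.5,"tz": 0.5,"ax": 0,"ay": 0,"az": 0}
    - {"tx": 0,"ty": -1,"tz": 0.5,"ax": 0,"ay": 0,"az": 0}
    - {"tx": 0,"ty": 0,"tz": 0,"ax": 0,"ay": 0,"az": 0}
    - {"tx": 0,"ty": 0,"tz": 0,"ax": 0,"ay": 0,"az": 0}
    - {"tx": 0,"ty": 0,"tz": 0,"ax": 0,"ay": 0,"az": 0}

```text
clock: 20.08
eef_pos: [0.4652, -0.3153, 0.1948]
tool_rot: [[-0.874, -0.218, 0.435], [-0.169, 0.974, 0.15], [-0.457, 0.058, -0.888]]
contact_force: [0.6, 0.9, 0.2]
gripper_width: 0.0004
finger_force: 0.0
```

```bash
python3 w.py; python3 - <<'E'
from plant import grab_frame
import pickle
from h import *
f=grab_frame("wrist");pickle.dump(f,open("w.pkl","wb"));I=f["image"][200:380,300:540]
I=cv2.rotate(I,cv2.ROTATE_180).astype(float)
cv2.imwrite("pics/w.png",cv2.resize(np.clip(I*1.5,0,255).astype(np.uint8),None,fx=3.3,fy=3.3,interpolation=3)[:,:,::-1])
E
```

```text
20.0833 stand tcp [-0.1815 -0.1955  0.1948]
[[-0.89  -0.037  0.455]
 [-0.007  0.998  0.068]
 [-0.457  0.058 -0.888]]
move cm [-7.5 11.3  2.8]
[[391.0, 269.0], [391.0, 293.0], [396.0, 314.0], [515.0, 286.0], [505.0, 299.0]]
```

View pics/w.png

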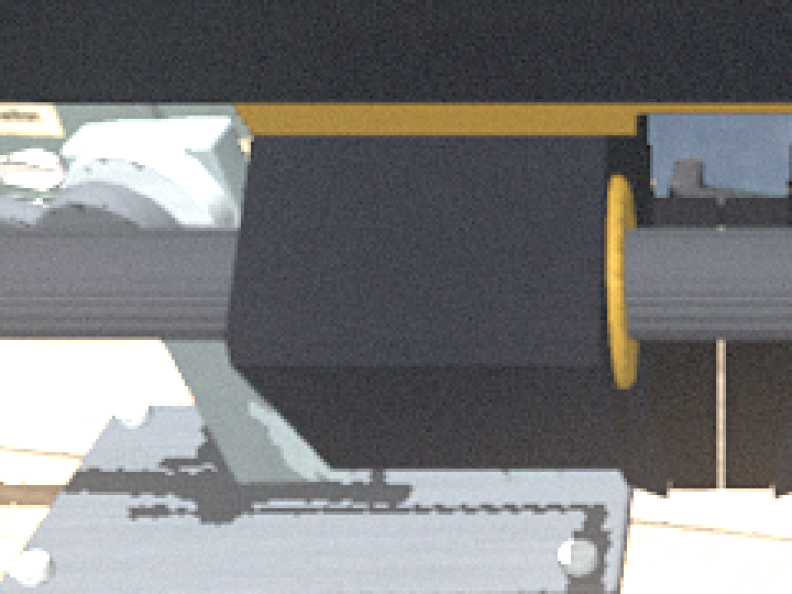

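The gripper slide hides the hands; only the rows beyond it are clear. I'll shift so the hands fall in the free part.

jog_arm:
  motion:
    - {"tx": -1.5,"ty": 0,"tz": 0,"ax": 0,"ay": 0,"az": 0}
    - {"tx": -1.5,"ty": 0.5,"tz": 0,"ax": 0,"ay": 0,"az": 0}
    - {"tx": -1.5,"ty": 0.5,"tz": 0,"ax": 0,"ay": 0,"az": 0}
    - {"tx": -1.5,"ty": 0.5,"tz": 0,"ax": 0,"ay": 0,"az": 0}
    - {"tx": -1.5,"ty": 0.5,"tz": 0,"ax": 0,"ay": 0,"az": 0}
    - {"tx": -1.0,"ty": 0,"tz": 0,"ax": 0,"ay": 0,"az": 0}
    - {"tx": 0,"ty": 0,"tz": 0,"ax": 0,"ay": 0,"az": 0}
    - {"tx": 0,"ty": 0,"tz": 0,"ax": 0,"ay": 0,"az": 0}

```text
clock: 20.85
eef_pos: [0.5358, -0.2826, 0.2345]
tool_rot: [[-0.874, -0.217, 0.435], [-0.168, 0.974, 0.149], [-0.456, 0.057, -0.888]]
contact_force: [0.2, -0.6, 0.3]
gripper_width: 0.0007
finger_force: 0.0
```

```bash
python3 w.py
```

```text
20.85 stand tcp [-0.1061 -0.1762  0.2345]
[[-0.89  -0.036  0.455]
 [-0.006  0.998  0.067]
 [-0.456  0.057 -0.888]]
move cm [1.  9.5 2.7]
[[377.0, 192.0], [376.0, 212.0], [381.0, 230.0], [510.0, 201.0], [499.0, 219.0]]
```

```bash
python3 - <<'E'
from plant import grab_frame
import pickle
from h import *
L=[grab_frame("wrist") for _ in range(4)];f=L[-1];f["image"]=np.mean([l["image"] for l in L],0);pickle.dump(f,open("w2.pkl","wb"))
I=cv2.rotate(f["image"][130:270,330:540],cv2.ROTATE_180)
cv2.imwrite("pics/w2.png",cv2.resize(np.clip(255*(I/255)**.6,0,255).astype(np.uint8),None,fx=3.8,fy=3.8,interpolation=3)[:,:,::-1])
p=np.load("pose.npy")
for n,x in(("drag",-.02),("mark",-.032)):
  for a in(-.35,-.15,-.094,-.05,.1):
    q=proj(f,stand2w(p,[[x,-r*np.cos(a),.13+r*np.sin(a)] for r in(.03,.07,.115)]));print(n,a,(([540,270]-q)*3.8).round(0).tolist())
E
```

```text
drag -0.35 [[281.0, 216.0], [444.0, 251.0], [617.0, 289.0]]
drag -0.15 [[278.0, 199.0], [441.0, 214.0], [622.0, 230.0]]
drag -0.094 [[276.0, 194.0], [438.0, 203.0], [620.0, 212.0]]
drag -0.05 [[274.0, 191.0], [435.0, 194.0], [618.0, 197.0]]
drag 0.1 [[266.0, 177.0], [420.0, 162.0], [602.0, 144.0]]
mark -0.35 [[264.0, 251.0], [431.0, 286.0], [610.0, 324.0]]
mark -0.15 [[260.0, 234.0], [428.0, 249.0], [614.0, 265.0]]
mark -0.094 [[258.0, 229.0], [425.0, 238.0], [612.0, 247.0]]
mark -0.05 [[256.0, 226.0], [422.0, 229.0], [610.0, 233.0]]
mark 0.1 [[248.0, 212.0], [406.0, 197.0], [593.0, 180.0]]
```

View pics/w2.png

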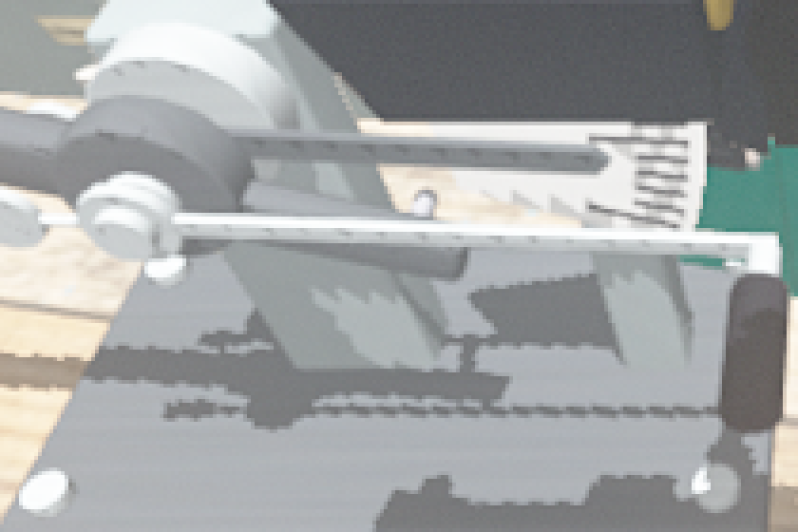

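The picture settles it. The drag hand runs from (235,143) to its tip at (605,158), slope 0.040. The marker runs from (185,222) to (745,242), slope 0.036. The hands are in line to about 0.01–0.02 rad (1–2 mm at the 115 mm points), and the arm is clear of everything. Handing in.

```bash
python3 -c "
from plant import manip;print(manip.sign_off())"
```

```text
the job is handed in; nothing more can be done
None
```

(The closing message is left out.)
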